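# Put the soldering corner in order

### The arm

A 6-joint arm with a two-finger parallel gripper is mounted at the origin on a cart in front of the work surface, level with it; the furniture and walls round the work are solid. World frame = base frame: x ahead of the robot, y to its left, z up, the work surface at z = 0. Lengths are in mm, angles in degrees, forces in N, time in s.
With the tool pointing down it reaches from about 350 to 850 mm from the base axis. Payload 8.1 kg.
Tool frame: the origin (TCP) lies midway between the tips of the shut fingers; the grasp point (between the pads) lies 19 mm behind it; z points along the fingers, y is the line along which they close (so a half turn about z gives the same grasp; the last joint's range is limited). The gripper opens to 85 mm and grips with 20 to 120 N. Pads are 22 mm wide; open, the fingers measure 114 mm over their backs; the gripper's body (76 mm by 85 mm) begins 54 mm behind the grasp point. The pads swing forward as they close: fully open they stand 13 mm farther back than shut.
Start: joints at [-4.893, 7.471, 85.268, -0, 87.261, -4.893], TCP at [600.004, 0.022, 231.292] pointing down, gripper open.
Joint ranges: [-169.43, 169.43], [-51.17, 129.36], [1.28, 143.12], [-76.62, 256.62], [0, 156.53], [-152.29, 152.29]. Speed limits (degrees/s): [136.94, 136.94, 159.86, 180, 180, 180].

### API

Orientations are given as [roll, pitch, yaw] about the fixed x, y, z axes, in that order (R = Rz(yaw) Ry(pitch) Rx(roll)).
In Python, from bench import sense, snapshot, order, finder gives the robot as it stands.
- The arm moves only by the tool send_rows, never from a script. Its argument "steps" is a list of rows, each a list of 2 entries, a list of its own where there are three numbers: the shift along the world's x, y, z in units of 30 mm (1.0 is 30 mm), then the turn, a rotation vector about the world's x, y, z in rad. In form: [[[dx, dy, dz], [wx, wy, wz]], ...]. A call has 1 to 10 rows; each row is the pose to reach, as a shift and turn from the pose commanded when the call began; what a row does not reach only later rows make up. A row lasts 1/8 s, in which the tool goes at most 62.5 mm and 10.7 degrees, less where a joint would pass 70% of its speed; a pose out of reach is approached as far as the arm can. A call with a gripper value outside its range is refused whole. "fingers" is the closure, from 0 (fully open) to 1 (shut), set as the call begins (left out, the last holds). The fingers move at their own pace and stop on an object; "squeeze" is the grip in N (left out, the last holds). Time passes only in rows, so rows that repeat a pose let the fingers close. It gives the time, the measured TCP pose, the force, the opening and the grip force at its end, in the units of the state.
- sense(): the state, without advancing time (a new reading comes with each control period).
- snapshot(name): name is "scene" or "side" or "wrist"; returns a dict with "img" (420x560x3 uint8, red, green, blue), "K" (3x3 intrinsics, pixels), "k1" (the pictures are not rectified: a ray, as slopes to the right and down, at radius r is drawn at 1 + k1 r^2 times it, then the intrinsics apply), "pose" (4x4, takes a point from camera to world coordinates). Camera axes: x right, y up, looking along -z (the intrinsics and any distortion apply to the point x, -y, -z); pixel columns grow to the right and rows downward; lengths in mm; the calibration is good to about 2 mm. A picture is of the moment at which its call begins. There is no depth.
- order.hand_in(): hands the job in; it is judged then, once.
Trained networks look in the newest picture that a camera, given by its name, has taken for a name from the list of things; names that differ only in an ending like _2 or _b are one class to them, and where a whole thing is asked for, a point or a joint stands for the part that bears it (a point fixed in the world has none). Each returns a list of dicts, best first, with "confidence" (0 to 1); they miss things now and then, are a little off and sometimes report something else, mostly with a low value. They report only what shows in the picture. A call takes as long as a camera call.
- finder.find_in(label, camera): "box" ([left, top, width, height] as shares, 0 to 1, of the picture: columns of its width, rows of its height, round what is visible of it).
- finder.trace(label, camera): "mask" (420x560 bool, what is visible of it) and "box" ([left, top, width, height] as shares, 0 to 1, of the picture: columns of its width, rows of its height, round what is visible of it).
- finder.pinpoint(label, camera): "at" ([column, row] as shares, 0 to 1, of the picture: columns of its width, rows of its height: a listed point, or the origin of a listed thing).
The state is a dict: "time": time; "joint_pos": joint angles; "qd": joint speeds; "joint_efforts": joint torques, N m; "tool_pos": TCP position; "tcp_rot": TCP orientation; "ft_force": force on the tool from outside, world axes, zero at the start; "wrist_torque": the same for the moment, N m; "finger_gap": finger opening in mm; "grip_force": force on a finger pad.
Only numpy, scipy, OpenCV 4.12 (cv2) and the standard library are available. Lean on these libraries where they do the work, as an engineer would, in place of code of your own. Each camera call takes 0.05 s, during which the arm holds its last target. There are 200 camera calls.

### The job

Put each thing where it belongs: the plaster-filled casting flask upright in the large round holder, the flux jar upright in the small round holder, the steel doming block in the square holder with its sides in line with the recess, and the loose white pierced board on the pile of boards like it, edges in line. The pile is higher or lower each time, so lower the board gently until it rests on it. Leave the fire-brick wedge and the white borax cone where they are.

Things in the scene. Friction and masses are not known exactly. Their poses are not given: they have to be found in the camera images.
- casting_flask: Casting flask: dark steel cylinder, solid, filled with set white plaster, its top face white with a small dark hole in the middle; 62 mm diameter, 64 mm high, standing upright, loose, about 0.4 kg. Grasp it across its outside. Origin: centre of its underside; z up along its axis.
- flux_jar: White jar with a black screw cap, 44 mm diameter up to 43 mm, cap about 41 mm diameter, 54 mm high in all, upright, loose, about 0.1 kg. Grasp it across its body. Origin: centre of its underside; z up.
- doming_block: Steel cube of 45 mm with round hollows in its faces, loose, about 0.85 kg. Origin: centre of its underside; z up; x and y square to its sides.
- soldering_board: The loose white pierced ceramic board, 66 (x) x 105 (y) x 13 (z) mm, flat on the bench, about 0.13 kg. Grasp it across its 66 mm width with the fingertips, at the middle of its length. Origin: centre of its underside; x along its width, y along its length, z up.
- flask_holder: Large round holder: square wooden block 104 x 104 x 14 mm with a round recess, dark at the bottom, 78 mm diameter and 9 mm deep (recess floor 5 mm above the origin), a brass screw at each corner. Fixed to the bench. Origin: centre of its underside, on the bench; z up.
- jar_holder: Small round holder: square wooden block 86 x 86 x 14 mm with a round recess, dark at the bottom, 60 mm diameter and 9 mm deep (recess floor 5 mm above the origin), a brass screw at each corner. Fixed to the bench. Origin: centre of its underside, on the bench; z up.
- block_holder: Square holder: square wooden block 90 x 90 x 14 mm with a square recess, dark at the bottom, 61 x 61 mm and 9 mm deep (recess floor 5 mm above the origin), a brass screw at each corner; x and y lie along the recess sides. Fixed to the bench. Origin: centre of its underside, on the bench; z up.
- board_pile: Pile of white pierced boards like the loose one (each 66 x 105 x 13 mm), fixed; its top stands 16 to 52 mm above the bench, different each time. Origin: on its vertical centre line, 52 mm below its top face, so at or below the bench top; x along the boards' width, y along their length, z up.
- brick_wedge: Bystander: pale grey fire-brick wedge without holes, 65 x 52 mm, 24 mm high at its thick end, loose. Stays where it is. Origin: centre of its underside.
- borax_cone: Bystander: white blunt cone of borax, 27 mm diameter at its foot, 36 mm high, upright, loose. Stays where it is. Origin: centre of its underside.

How it is judged (in metres and radians):
At the end, for the whole second after the job is handed in: Casting flask, flux jar and doming block each stand upright on the floor of their own recess, within 12 mm of its centre (block within 15 degrees of square); the board lies flat on the pile, within 12 mm of its centre and 11 degrees of its direction; all released and at rest (horizontal distance between casting_flask and flask_holder below 0.012 m and z of casting_flask in the frame of flask_holder between 0.002 and 0.008 m and angle between each of casting_flask, flux_jar, doming_block's own z axis and vertical below 0.08 rad and horizontal distance between flux_jar and jar_holder below 0.012 m and z of flux_jar in the frame of jar_holder between 0.002 and 0.008 m and horizontal distance between doming_block and block_holder below 0.012 m and z of doming_block in the frame of block_holder between 0.002 and 0.008 m and (angle between the x axis of doming_block and the x axis of block_holder, either way round below 0.26 rad or angle between the x axis of doming_block and the y axis of block_holder, either way round below 0.26 rad) and horizontal distance between soldering_board and board_pile below 0.012 m and angle between the x axis of soldering_board and the x axis of board_pile, either way round below 0.2 rad and z of soldering_board in the frame of board_pile between 0.049 and 0.055 m and angle between soldering_board's own z axis and vertical below 0.06 rad and linear speed of each of casting_flask, flux_jar, doming_block, soldering_board below 0.02 m/s and angular speed of each of casting_flask, flux_jar, doming_block, soldering_board below 0.2 rad/s); the robot touches nothing.
It fails at once if the brick wedge was moved more than 20 mm (distance of brick_wedge from where it was at the start of the episode above 0.02 m).
It fails at once if the white borax cone was moved more than 20 mm (distance of borax_cone from where it was at the start of the episode above 0.02 m).
It fails at once if the board was slammed onto the pile (more than 60 N) (contact force between soldering_board and board_pile above 60 N).
It also fails if it takes over 112 s, if anything falls off the work surface, if the arm or the gripper's body presses on something with over 40 N, if the wrist force passes 120 N, or if a joint passes its speed limit or range.

## Working session

There is one attempt and no reset: what is moved stays moved. The work goes in short steps, Python scripts to look and compute and a tool call to move; the robot and the scene stay as the last step left them, time stands still between calls to the robot, and variables do not carry over. Pictures are saved under pics/ and viewed, at most 14 in all, crops included, and the job is handed in when it is done.

Besides the shell and the picture viewer there is one more tool, called after "Request:" as name(argument=value, ...), one argument or row to a line, values as JSON. send_rows: Moves the arm, as the interface text tells. Its arguments: {"type":"object","properties":{"steps":{"type":"array"},"fingers":{"type":"number"},"squeeze":{"type":"number"}},"required":["steps"]}

```bash
mkdir -p pics; cat > h.py <<'E'
import numpy as np, cv2
from bench import sense, snapshot, order, finder
NAMES="casting_flask flux_jar doming_block soldering_board flask_holder jar_holder block_holder board_pile brick_wedge borax_cone".split()
def ray(s,u,v):
    K=s["K"]; d=np.array([(u-K[0][2])/K[0][0],(v-K[1][2])/K[1][1]]); x=d.copy()
    for _ in range(20): x=d/(1+s["k1"]*(x@x))
    P=np.array(s["pose"]); r=P[:3,:3]@np.array([x[0],-x[1],-1]); return P[:3,3],r/np.linalg.norm(r)
def atz(s,u,v,z):
    o,r=ray(s,u,v); return o+r*(z-o[2])/r[2]
def tri(rs):
    A=0;b=0
    for o,r in rs:
        M=np.eye(3)-np.outer(r,r); A=A+M; b=b+M@o
    return np.linalg.solve(A,b)
def proj(s,p):
    P=np.array(s["pose"]); c=P[:3,:3].T@(np.array(p,float)-P[:3,3]); x=np.array([c[0],-c[1]])/-c[2]
    x=x*(1+s["k1"]*(x@x)); K=s["K"]; return np.array([K[0][0]*x[0]+K[0][2],K[1][1]*x[1]+K[1][2]])
def save(s,n): cv2.imwrite(f"pics/{n}.png",s["img"][:,:,::-1])
E
python3 - <<'E'
from h import *
S={}
for c in ["scene","side","wrist"]:
    S[c]=s=snapshot(c); print(c,np.round(s["pose"],2).tolist(),s["k1"],s["K"][0][0])
cv2.imwrite("pics/a.png",S["scene"]["img"][:,:,::-1]);cv2.imwrite("pics/b.png",S["side"]["img"][:,:,::-1]);cv2.imwrite("pics/c.png",S["wrist"]["img"][:,:,::-1])
for n in NAMES:
    rs=[]
    for c in S:
        for d in finder.pinpoint(n,c)[:2]:
            u=d["at"][0]*560;v=d["at"][1]*420
            print(n,c,round(d["confidence"],2),round(u),round(v),atz(S[c],u,v,0).round()[:2])
print(sense()["time"])
E
```

```text
scene [[0.81, 0.28, -0.52, -105.42], [-0.59, 0.38, -0.71, -879.97], [-0.0, 0.88, 0.47, 590.15], [0.0, 0.0, 0.0, 1.0]] -0.14387291912921762 476.0444489179642
side [[-1.0, 0.0, -0.01, 522.59], [-0.01, -0.62, 0.79, 846.73], [-0.01, 0.79, 0.62, 676.5], [0.0, 0.0, 0.0, 1.0]] 0.0005416512469012472 427.44564979200896
wrist [[1.0, -0.0, -0.0, 599.05], [0.0, 0.96, 0.29, 72.65], [0.0, -0.29, 0.96, 371.13], [0.0, 0.0, 0.0, 1.0]] -0.04893861813782103 312.1768510648826
casting_flask scene 0.9 198 184 [453. 293.]
casting_flask side 0.7 328 310 [445. 292.]
flux_jar scene 0.57 270 187 [610. 145.]
flux_jar side 0.74 254 256 [602. 139.]
flux_jar wrist 0.73 287 66 [610. 134.]
doming_block scene 0.66 218 207 [427. 128.]
doming_block side 0.72 328 259 [435. 145.]
doming_block wrist 0.88 131 65 [437. 137.]
soldering_board scene 0.58 390 258 [ 613. -315.]
soldering_board scene 0.56 268 189 [598. 140.]
soldering_board side 0.96 261 156 [ 611. -313.]
soldering_board side 0.69 254 315 [592. 305.]
flask_holder side 0.61 312 153 [ 451. -331.]
flask_holder wrist 0.32 131 65 [438. 136.]
jar_holder scene 0.85 292 253 [ 450. -168.]
jar_holder side 0.97 315 184 [ 449. -157.]
jar_holder side 0.46 254 254 [603. 132.]
block_holder scene 0.92 240 170 [607. 306.]
block_holder side 0.95 252 316 [595. 309.]
block_holder side 0.18 250 254 [612. 132.]
board_pile scene 0.71 270 188 [605. 141.]
board_pile scene 0.58 259 233 [439. -50.]
board_pile side 0.9 318 217 [450.  -6.]
board_pile wrist 0.61 165 201 [462. -18.]
brick_wedge scene 0.8 311 206 [629. -17.]
brick_wedge scene 0.23 390 259 [ 609. -318.]
brick_wedge side 0.6 251 214 [621. -19.]
brick_wedge side 0.51 252 181 [ 630. -170.]
brick_wedge wrist 0.6 293 203 [619. -21.]
borax_cone scene 0.49 347 232 [ 613. -172.]
borax_cone side 0.51 254 184 [ 623. -157.]
borax_cone wrist 0.57 292 307 [ 620. -167.]
1.65
```

View pics/a.png

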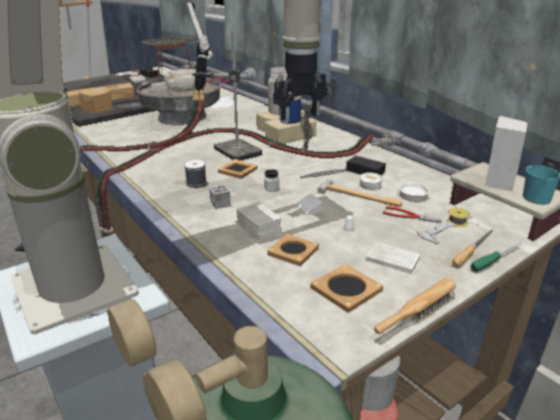

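View pics/b.png

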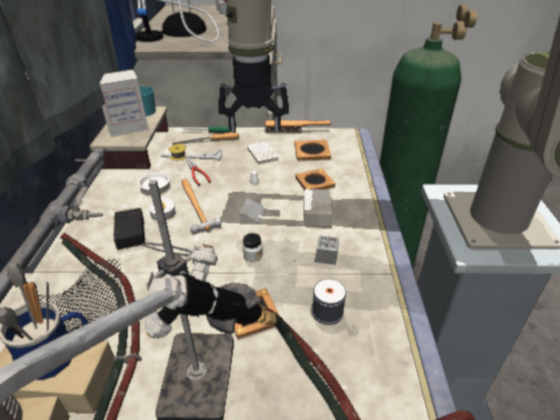

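View pics/c.png

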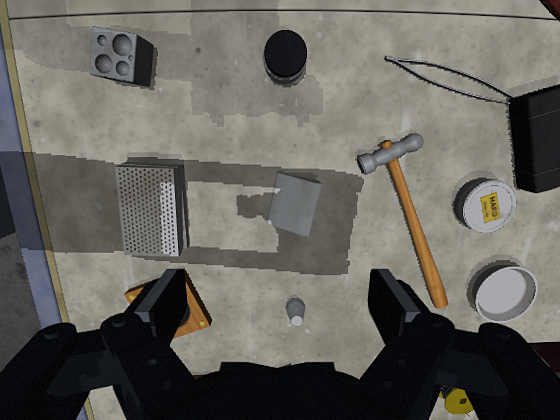

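The pictures show all four things, the four places and the two bystanders, and the networks' points agree with them. In the scene view the flask is at (195,173), the jar at (271,181), the block at (220,197), the board at (393,257) and the pile at (258,221). The wedge is at (311,205) and the cone at (349,223). Next I'll get a closer wrist view of the far-left end.

Request:
send_rows(
  steps=[
    [[-0.5, 1.7, 0.3], [0, 0, 0]],
    [[-1, 3.4, 0.5], [0, 0, 0]],
    [[-1.5, 5.1, 0.6], [0, 0, 0]],
    [[-2.0, 6.8, 0.6], [0, 0, 0]],
    [[-2.3, 7.7, 0.6], [0, 0, 0]],
    [[-2.3, 7.7, 0.6], [0, 0, 0]],
    [[-2.3, 7.7, 0.6], [0, 0, 0]],
  ],
)

```text
time: 2.52
tool_pos: [531.2, 230.5, 249.3]
tcp_rot: [180.0, 0.0, 90.0]
ft_force: [-0.3, 0.2, -0.4]
finger_gap: 85.1
grip_force: 0.0
```

```bash
cat > m.py <<'E'
from h import *
import sys
# usage: m.py tag name:ztop ...  : mask centroid + minAreaRect corners at ztop, pinpoint at 0
s=snapshot("wrist"); save(s,sys.argv[1]); st=sense(); print(st["time"],np.round(st["tool_pos"],1),np.round(st["tcp_rot"],1),st["finger_gap"])
for a in sys.argv[2:]:
    n,z=a.split(":"); z=float(z)
    for d in finder.pinpoint(n,"wrist")[:2]: print(n,"pin",round(d["confidence"],2),np.round([d["at"][0]*560,d["at"][1]*420]),atz(s,d["at"][0]*560,d["at"][1]*420,0).round(1)[:2])
    for d in finder.trace(n,"wrist")[:1]:
        cs,_=cv2.findContours(d["mask"].astype(np.uint8),0,1); c=max(cs,key=cv2.contourArea)[:,0]
        w=np.array([atz(s,u,v,z)[:2] for u,v in c],np.float32); r=cv2.minAreaRect(w); b=np.array(d["box"])*[560,420,560,420]
        print("   mask",round(d["confidence"],2),b.round(),"rect@z",np.round(r[0],1),np.round(r[1],1),round(r[2],1))
E
python3 m.py d casting_flask:64 block_holder:14 doming_block:45 flux_jar:54
```

```text
2.575 [531.4 230.1 249.3] [180.   0.  90.] 85.24034317939268
casting_flask pin 0.93 [207. 130.] [447.  295.6]
   mask 0.94 [165.  98.  69.  61.] rect@z [451.4 298.5] [68.3 61.9] 27.9
block_holder pin 0.77 [331. 121.] [596.2 305.7]
   mask 0.68 [282.  71. 100. 103.] rect@z [595.4 303.8] [93.2 91.2] 22.0
doming_block pin 0.84 [207. 251.] [436.6 137.5]
doming_block pin 0.59 [335. 250.] [609.8 138.2]
   mask 0.63 [180. 233.  46.  50.] rect@z [443.2 149.5] [63.5 49. ] 78.6
flux_jar pin 0.63 [335. 253.] [610.9 134.3]
   mask 0.89 [319. 238.  37.  45.] rect@z [601.1 149.4] [39.8 60.8] 23.9
```

View pics/d.png

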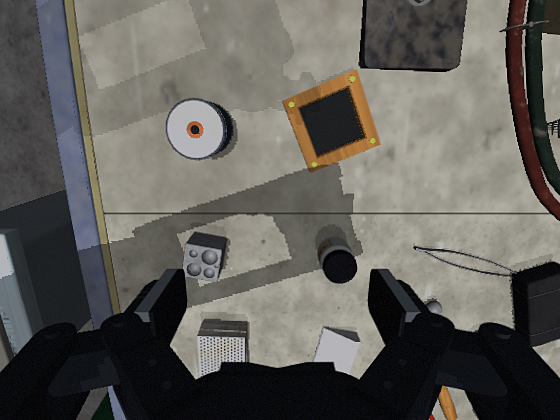

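The wrist picture shows the flask's white top at (198,129), the block holder at (331,121) turned about 22°, the block at (205,257) and the jar cap at (338,265). Next I'll fit these outlines.

```bash
cat > f.py <<'E'
from h import *
# wrist poses rebuilt: take fresh snapshot for d (arm unmoved)
s=snapshot("wrist"); g=cv2.cvtColor(s["img"],cv2.COLOR_RGB2GRAY); hsv=cv2.cvtColor(s["img"],cv2.COLOR_RGB2HSV)
def blob(m,u,v,z,name):
    n,l,_,_=cv2.connectedComponentsWithStats(m.astype(np.uint8)); k=l[v,u]
    if k==0: print(name,"none"); return
    c=max(cv2.findContours((l==k).astype(np.uint8),0,1)[0],key=cv2.contourArea)[:,0]
    w=np.array([atz(s,a,b,z)[:2] for a,b in c],np.float32); (x,y),r=cv2.minEnclosingCircle(w); q=cv2.minAreaRect(w)
    print(name,"circ",round(x,1),round(y,1),round(r,1),"rect",np.round(q[0],1),np.round(q[1],1),round(q[2],1))
blob(g>170,185,120,64,"flasktop")
blob(g<60,331,125,5,"recess")
blob(g<35,338,268,54,"cap")
cv2.imwrite("pics/e.png",cv2.resize(s["img"][220:300,160:380,::-1],None,fx=3.5,fy=3.5,interpolation=2))
for n,z in [("casting_flask",64),("flux_jar",54)]:
    pass
# height of flask & jar tops from scene+side+wrist masks' top-circle: triangulate pinpoint as check
for n in ["casting_flask","flux_jar","doming_block","block_holder"]:
    rs=[ray(s,*(np.array(finder.pinpoint(n,"wrist")[0]["at"])*[560,420]))]
    for c in ["side","scene"]:
        t=snapshot(c); d=finder.pinpoint(n,c)
        if d: rs.append(ray(t,*(np.array(d[0]["at"])*[560,420])))
    print(n,tri(rs).round(1))
E
python3 f.py
```

```text
flasktop circ 447.8 297.5 28.1 rect [447.7 297.9] [55.5 54.9] 43.0
recess circ 596.1 304.3 43.4 rect [596.5 304.3] [62.2 63. ] 22.6
cap circ 605.9 141.1 22.0 rect [605.5 140.9] [39.4 42.2] 2.5
casting_flask [449.  295.2   0.7]
flux_jar [ 6.089e+02  1.370e+02 -6.000e-01]
doming_block [432.2 138.1  -6.2]
block_holder [593.9 302.9   2.6]
```

View pics/e.png

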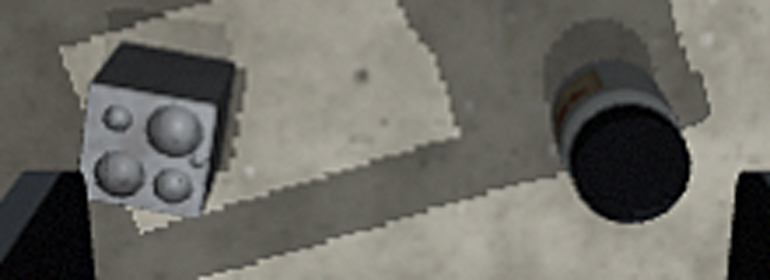

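The block top's corners in the crop are (92,82), (222,98), (203,217) and (88,196), so its yaw is about -8°. The jar cap centre is at (630,163).

```bash
python3 - <<'E'
from h import *
s=snapshot("wrist")
w=np.array([atz(s,160+u/3.5,220+v/3.5,45)[:2] for u,v in [(92,82),(222,98),(203,217),(88,196)]])
print(w.round(1),w.mean(0)); e=np.diff(np.vstack([w,w[:1]]),axis=0); print(np.degrees(np.arctan2(e[:,1],e[:,0])).round(1),np.linalg.norm(e,axis=1).round(1)); print(sense()["tool_pos"],sense()["time"])
E
```

```text
[[423.3 166.7]
 [467.4 161. ]
 [458.4 115.7]
 [418.2 123.7]] [441.81543822 141.77678577]
[  -7.4 -101.3  168.7   83.2] [44.4 46.2 40.9 43.3]
[531.01241236 231.01301958 249.27934248] 4.075
```

Request:
send_rows(
  steps=[
    [[-1.2, -1.2, -1], [0, 0, -0.1]],
    [[-2.5, -2.4, -2.2], [0, 0, -0.157]],
    [[-3.03, -3.0, -3.6], [0, 0, -0.157]],
    [[-3.03, -3.0, -5.0], [0, 0, -0.157]],
    [[-3.03, -3.0, -6.2], [0, 0, -0.157]],
    [[-3.03, -3.0, -7.2], [0, 0, -0.157]],
    [[-3.03, -3.0, -8.0], [0, 0, -0.157]],
    [[-3.03, -3.0, -8.04], [0, 0, -0.157]],
    [[-3.03, -3.0, -8.04], [0, 0, -0.157]],
  ],
  fingers=0,
  squeeze=80,
)

```text
time: 5.2
tool_pos: [440.7, 141.1, 9.0]
tcp_rot: [180.0, -0.0, 81.0]
ft_force: [-0.1, -0.7, -0.8]
finger_gap: 85.8
grip_force: 0.0
```

Request:
send_rows(
  steps=[
    [[0, 0, 0], [0, 0, 0]],
    [[0, 0, 0], [0, 0, 0]],
    [[0, 0, 0], [0, 0, 0]],
    [[0, 0, 0], [0, 0, 0]],
    [[0, 0, 0], [0, 0, 0]],
    [[0, 0, 0], [0, 0, 0]],
    [[0, 0, 0], [0, 0, 0]],
    [[0, 0, 0], [0, 0, 0]],
  ],
  fingers=1,
)

```text
time: 6.2
tool_pos: [440.7, 141.3, 9.2]
tcp_rot: [179.9, -0.0, 81.0]
ft_force: [-3.1, -0.6, 8.6]
finger_gap: 44.0
grip_force: 83.6
```

Request:
send_rows(
  steps=[
    [[0, 0, 1.5], [0, 0, 0]],
    [[0, 0, 3.0], [0, 0, 0]],
    [[0.8, 0.8, 3.5], [0, 0, 0.1]],
    [[2.0, 2.1, 3.5], [0, 0, 0.25]],
    [[3.2, 3.4, 3.5], [0, 0, 0.4]],
    [[4.4, 4.6, 3.5], [0, 0, 0.55]],
    [[5.2, 5.44, 3.5], [0, 0, 0.55]],
    [[5.2, 5.44, 2.8], [0, 0, 0.55]],
    [[5.2, 5.44, 2.3], [0, 0, 0.55]],
    [[5.2, 5.44, 2.3], [0, 0, 0.55]],
  ],
)

```text
time: 7.45
tool_pos: [593.2, 302.5, 73.4]
tcp_rot: [-179.6, 0.0, 112.5]
ft_force: [0.5, 0.4, -7.0]
finger_gap: 43.8
grip_force: 85.5
```

```bash
python3 - <<'E'
from h import *
s=snapshot("wrist"); save(s,"g"); st=sense(); print(st["tool_pos"],st["tcp_rot"],st["finger_gap"])
E
```

```text
[594.34247838 302.97316459  75.24392073] [-1.79775441e+02  3.37346585e-03  1.12481253e+02] 44.32045084217466
```

View pics/g.png

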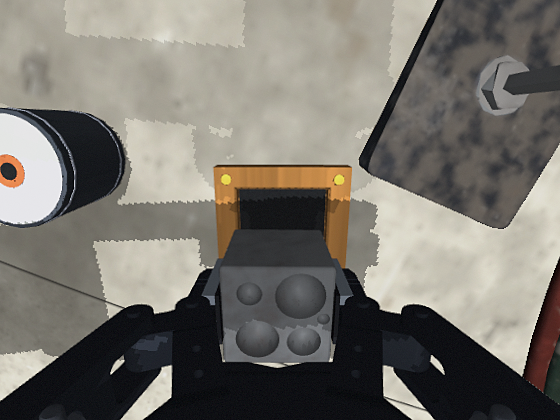

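The block hangs square over its recess: block columns 220–335, recess 237–327. I'll lower it.

Request:
send_rows(
  steps=[
    [[0, 0, -0.6], [0, 0, 0]],
    [[0.02, 0.02, -1.2], [0, 0, 0]],
    [[0.03, 0.02, -1.6], [0, 0, 0]],
    [[0.03, 0.02, -1.9], [0, 0, 0]],
    [[0.03, 0.02, -2.1], [0, 0, 0]],
    [[0.03, 0.02, -2.15], [0, 0, 0]],
    [[0.03, 0.02, -2.15], [0, 0, 0]],
    [[0.03, 0.02, -2.15], [0, 0, 0]],
  ],
)

```text
time: 8.5
tool_pos: [597.4, 305.0, 14.3]
tcp_rot: [180.0, 0.0, 112.5]
ft_force: [-5.9, -1.6, 2.6]
finger_gap: 43.8
grip_force: 86.7
```

Request:
send_rows(
  steps=[
    [[0, 0, 0], [0, 0, 0]],
    [[0, 0, 0], [0, 0, 0]],
    [[0, 0, 0], [0, 0, 0]],
    [[0, 0, 0], [0, 0, 0]],
    [[0, 0, 0.5], [0, 0, 0]],
    [[0, 0, 2.0], [0, 0, 0]],
    [[0, 0, 4.0], [0, 0, 0]],
    [[0, -1, 5.5], [0, 0, -0.15]],
    [[0, -2, 6.5], [0, 0, -0.3]],
    [[0, -2, 6.5], [0, 0, -0.39]],
  ],
  fingers=0,
  squeeze=40,
)

```text
time: 9.75
tool_pos: [599.5, 243.5, 213.7]
tcp_rot: [179.5, -0.1, 89.8]
ft_force: [-0.4, 0.1, -0.5]
finger_gap: 85.4
grip_force: 0.0
```

```bash
python3 m.py i block_holder:14 doming_block:50 flux_jar:54; python3 - <<'E'
from h import *
s=snapshot("wrist")
g=cv2.cvtColor(s["img"],cv2.COLOR_RGB2GRAY)
p=proj(s,[606,141,54]).round().astype(int); print(p)
n,l=cv2.connectedComponents((g<35).astype(np.uint8)); k=l[p[1],p[0]]
c=max(cv2.findContours((l==k).astype(np.uint8),0,1)[0],key=cv2.contourArea)[:,0]
print(cv2.minEnclosingCircle(np.array([atz(s,a,b,54)[:2] for a,b in c],np.float32)))
E
```

```text
9.8 [598.5 244.1 211.6] [ 1.797e+02 -1.000e-01  8.970e+01] 85.67919932203611
   mask 0.76 [217.  78. 107. 109.] rect@z [595.3 304.3] [90.3 90.4] 21.6
doming_block pin 0.71 [270. 137.] [593.3 301.5]
   mask 0.95 [243. 109.  60.  57.] rect@z [598.  303.3] [44.7 46.8] 19.7
flux_jar pin 0.95 [283. 272.] [608.9 137.2]
   mask 0.85 [264. 258.  36.  54.] rect@z [605.5 150.7] [39.7 62.9] 1.2
[285 296]
((606.6889038085938, 141.59707641601562), 22.254222869873047)
```

View pics/i.png

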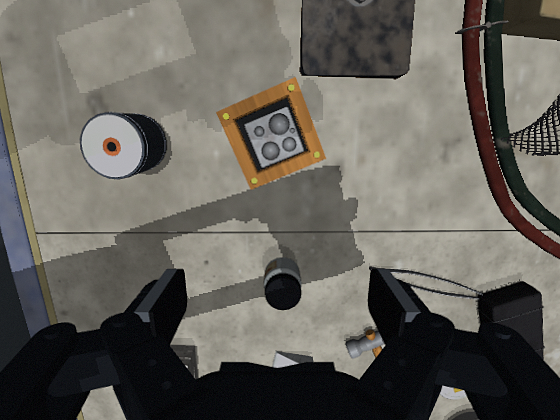

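The block is seated in its recess: block centre (275,137), holder centre (271,133). Next is the jar, at (283,285).

Request:
send_rows(
  steps=[
    [[0.1, -1.5, -0.5], [0, 0, 0]],
    [[0.32, -3.2, -1.2], [0, 0, 0]],
    [[0.32, -3.5, -2.4], [0, 0, 0]],
    [[0.32, -3.5, -3.6], [0, 0, 0]],
    [[0.32, -3.5, -4.8], [0, 0, 0]],
    [[0.32, -3.5, -5.8], [0, 0, 0]],
    [[0.32, -3.5, -6.4], [0, 0, 0]],
    [[0.32, -3.5, -6.59], [0, 0, 0]],
    [[0.32, -3.5, -6.59], [0, 0, 0]],
    [[0.32, -3.5, -6.59], [0, 0, 0]],
  ],
)

```text
time: 11.4
tool_pos: [607.8, 140.0, 11.5]
tcp_rot: [179.9, -0.0, 90.2]
ft_force: [0.4, 0.4, -0.1]
finger_gap: 85.3
grip_force: 0.0
```

Request:
send_rows(
  steps=[
    [[0, 0, 0], [0, 0, 0]],
    [[0, 0, 0], [0, 0, 0]],
    [[0, 0, 0], [0, 0, 0]],
    [[0, 0, 0], [0, 0, 0]],
    [[0, 0, 0], [0, 0, 0]],
    [[0, 0, 0], [0, 0, 0]],
    [[0, 0, 0], [0, 0, 0]],
    [[0, 0, 0], [0, 0, 0]],
  ],
  fingers=1,
)

```text
time: 12.4
tool_pos: [607.0, 139.9, 10.7]
tcp_rot: [180.0, -0.0, 90.2]
ft_force: [-2.7, -0.4, 6.3]
finger_gap: 42.1
grip_force: 41.1
```

Request:
send_rows(
  steps=[
    [[0, 0, 1.5], [0, 0, 0]],
    [[0, 0, 3.2], [0, 0, 0]],
    [[0, -0.8, 4.8], [0, 0, 0]],
    [[-0.5, -2.2, 6.0], [0, 0, 0]],
    [[-1.0, -4.0, 6.3], [0, 0, 0]],
    [[-1.5, -5.9, 6.3], [0, 0, 0]],
    [[-2.0, -7.8, 6.3], [0, 0, 0]],
    [[-2.2, -9.3, 6.3], [0, 0, 0]],
    [[-2.2, -9.3, 6.3], [0, 0, 0]],
    [[-2.2, -9.3, 6.3], [0, 0, 0]],
  ],
)

```text
time: 13.65
tool_pos: [540.5, -138.9, 198.7]
tcp_rot: [-180.0, -0.0, 90.1]
ft_force: [0.6, -1.0, -0.5]
finger_gap: 42.4
grip_force: 41.0
```

```bash
python3 m.py j jar_holder:14 board_pile:40; cat > rec.py <<'E'
from h import *
import sys
def recess(name,x,y,thr=60):
    s=snapshot("wrist"); g=cv2.cvtColor(s["img"],cv2.COLOR_RGB2GRAY); p=proj(s,[x,y,5]).round().astype(int)
    n,l=cv2.connectedComponents((g<thr).astype(np.uint8)); k=l[p[1],p[0]]
    c=max(cv2.findContours((l==k).astype(np.uint8),0,1)[0],key=cv2.contourArea)[:,0]
    w=np.array([atz(s,a,b,5)[:2] for a,b in c],np.float32); print(name,p,g[p[1],p[0]],cv2.minEnclosingCircle(w),cv2.minAreaRect(w))
recess(sys.argv[1],float(sys.argv[2]),float(sys.argv[3]))
E
python3 rec.py jar_holder 450 -162
```

```text
13.7 [ 540.7 -138.4  198.7] [-180.    -0.    90.2] 42.17552751034183
jar_holder pin 0.93 [202. 216.] [ 455.2 -167.9]
   mask 0.8 [144. 166. 103.  98.] rect@z [ 454.3 -164. ] [89.7 86. ] 22.3
board_pile pin 0.88 [196.  79.] [457.6 -22.6]
   mask 0.77 [143.  10.  85. 125.] rect@z [458.  -24.1] [103.2  73.4] 87.8
jar_holder [196 213] 39 ((450.7642822265625, -167.8691864013672), 30.59514045715332) ((450.4988098144531, -167.62181091308594), (60.39617919921875, 59.1915283203125), 60.008365631103516)
```

View pics/j.png

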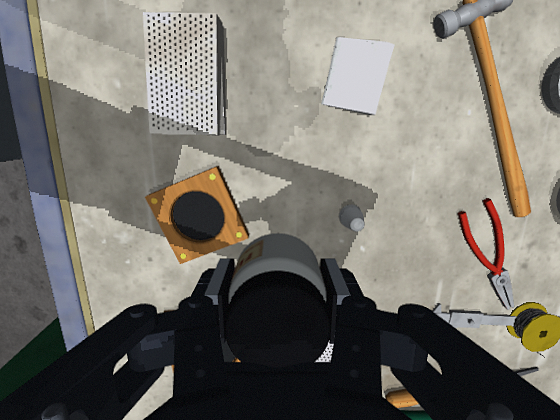

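The jar is held, at (275,310). The jar holder's corners are (148,201), (216,167), (247,237) and (180,262), with the recess at (197,216). The pile top is around columns 145–218, rows 11–134, with the right side wall showing beyond it.

```bash
python3 - <<'E'
from h import *
s=snapshot("wrist")
print(atz(s,197.7,216.7,14),atz(s,197.5,216,9), s["pose"][:3,3])
side=snapshot("side");sc=snapshot("scene")
for t,c in((side,"side"),(sc,"scene")):
  d=finder.pinpoint("jar_holder",c)[0]; print(c,atz(t,d["at"][0]*560,d["at"][1]*420,0))
hsv=cv2.cvtColor(s["img"],cv2.COLOR_RGB2HSV)
m=((hsv[...,0]<22)&(hsv[...,1]>110)).astype(np.uint8); m[265:]=0; m[:,255:]=0; m[:160]=0
c=np.vstack([k for k in cv2.findContours(m,0,1)[0] if cv2.contourArea(k)>50])[:,0]
print(cv2.minAreaRect(np.array([atz(s,a,b,14)[:2] for a,b in c],np.float32)))
E
```

```text
[ 454.44748105 -163.83902031   14.        ] [ 452.96835755 -164.53803989    9.        ] [539.80992281 -65.61926995 339.63817865]
side [ 444.20395287 -155.92447152    0.        ]
scene [ 452.2752048  -166.99916339    0.        ]
((454.1983947753906, -164.303955078125), (87.86534118652344, 86.01346588134766), 21.682947158813477)
```

Request:
send_rows(
  steps=[
    [[-1.5, -0.4, -0.5], [0, 0, 0]],
    [[-2.93, -0.87, -1.5], [0, 0, 0]],
    [[-2.93, -0.87, -2.8], [0, 0, 0]],
    [[-2.93, -0.87, -4], [0, 0, 0]],
    [[-2.93, -0.87, -5], [0, 0, 0]],
    [[-2.93, -0.87, -5.6], [0, 0, 0]],
    [[-2.93, -0.87, -5.95], [0, 0, 0]],
    [[-2.93, -0.87, -6.1], [0, 0, 0]],
    [[-2.93, -0.87, -6.14], [0, 0, 0]],
    [[-2.93, -0.87, -6.14], [0, 0, 0]],
  ],
)

```text
time: 15.45
tool_pos: [453.5, -165.6, 15.7]
tcp_rot: [179.9, 0.0, 90.2]
ft_force: [-0.2, -1.3, 0.7]
finger_gap: 41.7
grip_force: 41.3
```

Request:
send_rows(
  steps=[
    [[0, 0, 0], [0, 0, 0]],
    [[0, 0, 0], [0, 0, 0]],
    [[0, 0, 0], [0, 0, 0]],
    [[0, 0, 0], [0, 0, 0]],
    [[0, 0, 0.5], [0, 0, 0]],
    [[0, 0, 2.0], [0, 0, 0]],
    [[0, 0, 4.0], [0, 0, 0]],
    [[1.0, -0.6, 5.5], [0, 0, 0]],
    [[2.3, -1.6, 6.8], [0, 0, 0]],
    [[2.9, -2.2, 6.8], [0, 0, 0]],
  ],
  fingers=0,
)

```text
time: 16.7
tool_pos: [543.3, -233.5, 225.0]
tcp_rot: [179.5, 0.3, 90.2]
ft_force: [-0.5, 0.0, -1.0]
finger_gap: 84.9
grip_force: 0.0
```

```bash
python3 m.py k flux_jar:54 jar_holder:14 soldering_board:13 flask_holder:14; python3 rec.py flask_holder 451 -331
```

```text
16.75 [ 543.1 -234.7  222.4] [179.7   0.2  90.1] 85.28406108625882
   mask 0.75 [163. 107.  48.  48.] rect@z [ 458.4 -168.2] [41.4 50.9] 89.7
   mask 0.56 [143.  74. 102. 103.] rect@z [ 453.2 -165.6] [88.6 86.2] 21.8
soldering_board pin 0.77 [326. 256.] [ 608.4 -324.7]
   mask 0.91 [289. 211.  77.  91.] rect@z [ 607.4 -320.8] [ 64.9 108.4] 23.7
flask_holder pin 0.61 [204. 266.] [ 451.1 -338.7]
flask_holder pin 0.4 [344. 129.] [ 620.7 -168. ]
   mask 0.92 [154. 226.  97.  83.] rect@z [ 454.5 -337.7] [106.9 111.1] 4.1
flask_holder [206 267] 30 ((546.3504028320312, -603.8326416015625), 449.0110778808594) ((546.174072265625, -454.25799560546875), (898.02197265625, 299.1495666503906), 0.06753674149513245)
```

View pics/k.png

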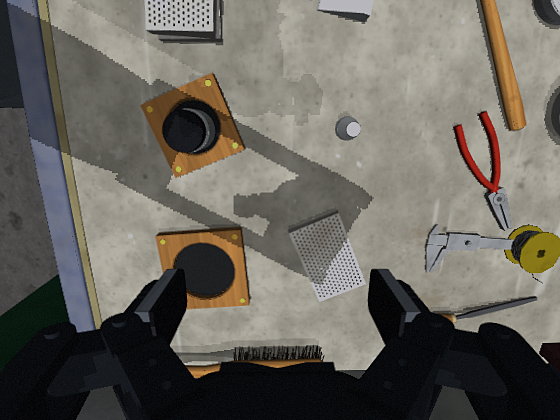

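The jar stands in its recess at (188,130). The board's corners are (290,229), (337,211), (366,285) and (319,301), turned about 22°. The flask holder's recess is at (204,269), nearly square to the bench. I'll take the board now.

Request:
send_rows(
  steps=[
    [[1.0, -1.5, -0.5], [0, 0, 0.15]],
    [[2.25, -2.97, -1.5], [0, 0, 0.3]],
    [[2.25, -2.97, -3], [0, 0, 0.4]],
    [[2.25, -2.97, -4.5], [0, 0, 0.4]],
    [[2.25, -2.97, -5.6], [0, 0, 0.4]],
    [[2.25, -2.97, -6.4], [0, 0, 0.4]],
    [[2.25, -2.97, -7], [0, 0, 0.4]],
    [[2.25, -2.97, -7.4], [0, 0, 0.4]],
    [[2.25, -2.97, -7.51], [0, 0, 0.4]],
    [[2.25, -2.97, -7.51], [0, 0, 0.4]],
  ],
  squeeze=35,
)

```text
time: 18.45
tool_pos: [607.6, -320.6, -5.9]
tcp_rot: [180.0, 0.0, 113.1]
ft_force: [-0.3, 0.4, -0.4]
finger_gap: 85.1
grip_force: 0.0
```

Request:
send_rows(
  steps=[
    [[0, 0, 0], [0, 0, 0]],
    [[0, 0, 0], [0, 0, 0]],
    [[0, 0, 0], [0, 0, 0]],
    [[0, 0, 0], [0, 0, 0]],
    [[0, 0, 0], [0, 0, 0]],
    [[0, 0, 0], [0, 0, 0]],
  ],
  fingers=1,
)

```text
time: 19.2
tool_pos: [608.1, -320.9, -5.2]
tcp_rot: [179.9, 0.1, 113.1]
ft_force: [-1.6, 1.5, 6.1]
finger_gap: 65.1
grip_force: 40.3
```

Request:
send_rows(
  steps=[
    [[0, 0, 0.5], [0, 0, 0]],
    [[0, 0, 1.5], [0, 0, 0]],
    [[0, 0, 3.2], [0, 0, 0]],
    [[0, 0.5, 5], [0, 0, -0.1]],
    [[-0.5, 1.8, 6.5], [0, 0, -0.2]],
    [[-1, 3.5, 6.9], [0, 0, -0.3]],
    [[-1.8, 5.3, 6.9], [0, 0, -0.4]],
    [[-2.25, 6.67, 6.9], [0, 0, -0.4]],
    [[-2.25, 6.67, 6.9], [0, 0, -0.4]],
    [[-2.25, 6.67, 6.9], [0, 0, -0.4]],
  ],
)

```text
time: 20.45
tool_pos: [539.9, -120.4, 201.2]
tcp_rot: [179.9, 0.0, 90.2]
ft_force: [-0.1, -0.2, -1.5]
finger_gap: 65.0
grip_force: 39.6
```

```bash
python3 - <<'E'
from h import *
import pickle
s=snapshot("wrist"); st=sense(); print(st["time"],st["tool_pos"],st["finger_gap"],st["tcp_rot"])
pickle.dump(s,open("v1.pkl","wb")); cv2.imwrite("pics/l.png",cv2.resize(s["img"][0:220,80:372,::-1],(796,600),interpolation=2)); print(s["img"][0:220,80:372].shape,796/292,600/220)
save(s,"lfull")
E
```

```text
20.5 [ 539.96518748 -120.89416414  200.94147858] 64.9417115146308 [1.79957634e+02 3.12271664e-02 9.01578623e+01]
(220, 292, 3) 2.7260273972602738 2.727272727272727
```

Request:
send_rows(
  steps=[
    [[0, 1.2, 0], [0, 0, 0]],
    [[0, 2.2, 0], [0, 0, 0]],
    [[0, 3, 0], [0, 0, 0]],
    [[0, 3, 0], [0, 0, 0]],
    [[0, 3, 0], [0, 0, 0]],
  ],
)

```text
time: 21.12
tool_pos: [540.0, -31.4, 200.3]
tcp_rot: [-180.0, 0.0, 90.1]
ft_force: [0.0, -1.0, -1.0]
finger_gap: 65.0
grip_force: 39.6
```

```bash
python3 - <<'E'
from h import *
import pickle
s=snapshot("wrist"); st=sense(); print(st["time"],st["tool_pos"],st["finger_gap"])
pickle.dump(s,open("v2.pkl","wb")); cv2.imwrite("pics/n.png",cv2.resize(s["img"][60:280,80:372,::-1],(796,600),interpolation=2))
E
```

```text
21.175 [539.90752394 -31.5392301  200.34068361] 64.90403239146313
```

View pics/l.png

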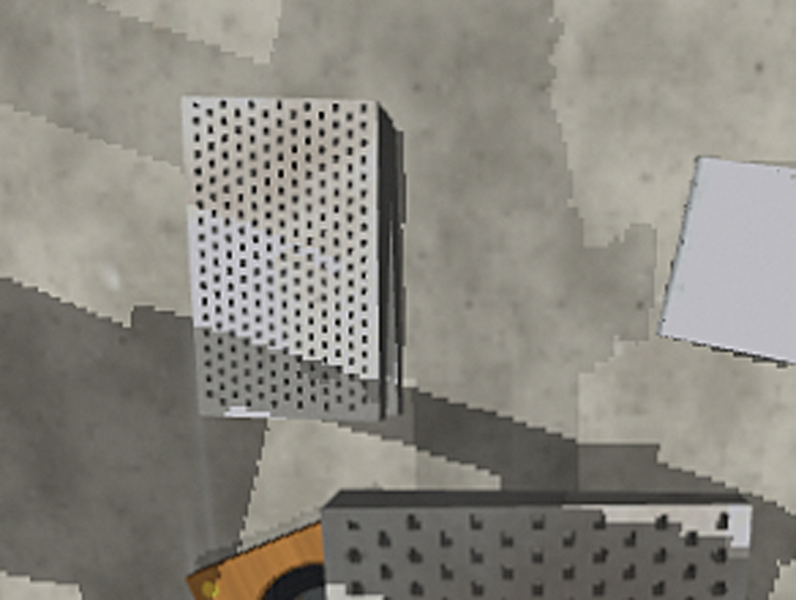

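View pics/n.png

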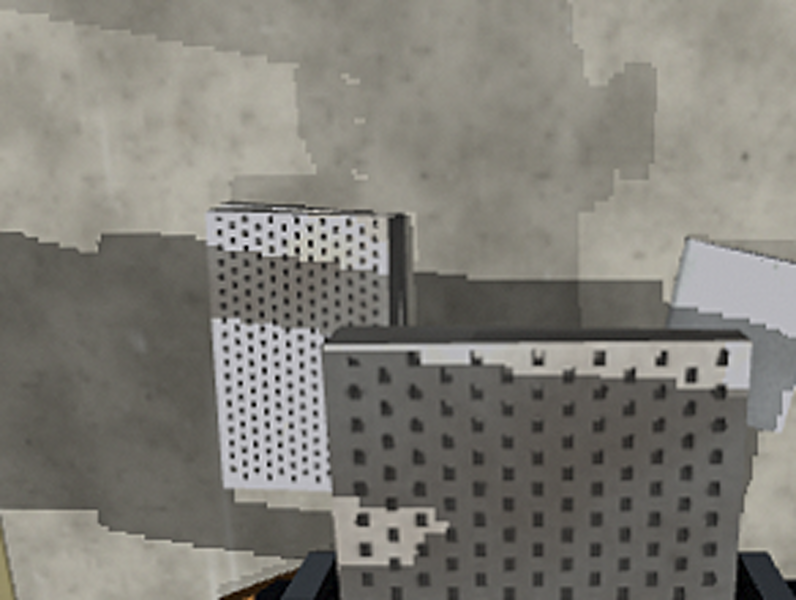

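In the first crop (l) the pile-top corners are (182,96), (377,101), (380,420) and (201,413). In the second (n) they are (208,211), (388,215) and (224,488). The carried board is square in the grip in both.

```bash
python3 - <<'E'
from h import *
import pickle
a=pickle.load(open("v1.pkl","rb"));b=pickle.load(open("v2.pkl","rb"));k=2.7265
A=[(182,96),(377,101),(201,413),(380,420)];B=[(208,211),(388,215),(224,488)]
f=lambda p,o:(80+p[0]/k-.3,o+p[1]/k-.3)
for p,q in zip(A,B): print("tri",tri([ray(a,*f(p,0)),ray(b,*f(q,60))]).round(1))
for z in (25,30,35,40,45):
    w=np.array([atz(a,*f(p,0),z)[:2] for p in A]); v=np.array([atz(b,*f(p,60),z)[:2] for p in B])
    an=lambda d:round(np.degrees(np.arctan2(d[1],d[0])),1)
    print(z,w.mean(0).round(1),"W",np.linalg.norm(w[1]-w[0]).round(1),np.linalg.norm(w[3]-w[2]).round(1),"L",np.linalg.norm(w[2]-w[0]).round(1),np.linalg.norm(w[3]-w[1]).round(1),"v",np.linalg.norm(v[1]-v[0]).round(1),np.linalg.norm(v[2]-v[0]).round(1),"d",(w[:3]-v).mean(0).round(1),an(w[1]-w[0]),an(w[3]-w[2]),an(w[0]-w[2]),an(w[1]-w[3]),an(v[1]-v[0]),an(v[0]-v[2]))
# carried board near edge in a: corners of top edge
print(sense()["tool_pos"])
E
```

```text
tri [423.7  28.7  36.4]
tri [486.9  27.   34.2]
tri [421.1 -73.5  39.7]
25 [450.4 -22.8] W 66.3 66.3 L 106.4 106.7 v 65.7 107.5 d [-0.1  3.5] -2.0 -2.3 88.2 88.2 -1.5 87.4
30 [451.8 -23.2] W 65.3 65.2 L 104.7 105.1 v 64.7 105.8 d [-0.1  2. ] -2.0 -2.3 88.2 88.2 -1.5 87.4
35 [453.2 -23.6] W 64.2 64.2 L 103.1 103.4 v 63.6 104.1 d [-0.1  0.6] -2.0 -2.3 88.2 88.2 -1.5 87.4
40 [454.6 -24. ] W 63.2 63.1 L 101.4 101.7 v 62.6 102.4 d [-0.2 -0.9] -2.0 -2.3 88.2 88.2 -1.5 87.4
45 [456.  -24.4] W 62.1 62.1 L 99.7 100.0 v 61.6 100.7 d [-0.2 -2.4] -2.0 -2.3 88.2 88.2 -1.5 87.4
[539.90752394 -31.5392301  200.34068361]
```

```bash
python3 - <<'E'
from h import *
import pickle
a=pickle.load(open("v1.pkl","rb"));b=pickle.load(open("v2.pkl","rb"));k=2.7265
for s,o,P,t in((a,0,[(324,507),(750,505)],-120.9),(b,60,[(326,345),(750,343)],-31.5)):
  for z in (217,220): print(z,[(atz(s,80+u/k,o+v/k,z)-[540,t,0]).round(1)[:2].tolist() for u,v in P])
E
```

```text
217 [[-32.5, 48.5], [31.1, 49.1]]
220 [[-31.7, 49.1], [30.3, 49.6]]
217 [[-31.9, 48.1], [31.1, 48.5]]
220 [[-31.1, 48.7], [30.3, 49.1]]
```

Request:
send_rows(
  steps=[
    [[-1.4, 0.2, -0.4], [0, 0, -0.04]],
    [[-2.89, 0.32, -1.2], [0, 0, -0.04]],
    [[-2.89, 0.32, -2.4], [0, 0, -0.04]],
    [[-2.89, 0.32, -3.5], [0, 0, -0.04]],
    [[-2.89, 0.32, -4.3], [0, 0, -0.04]],
    [[-2.89, 0.32, -4.8], [0, 0, -0.04]],
    [[-2.89, 0.32, -4.95], [0, 0, -0.04]],
    [[-2.89, 0.32, -4.95], [0, 0, -0.04]],
    [[-2.89, 0.32, -4.95], [0, 0, -0.04]],
  ],
)

```text
time: 22.3
tool_pos: [453.9, -20.9, 53.0]
tcp_rot: [179.9, 0.0, 87.9]
ft_force: [-0.0, 0.2, -1.8]
finger_gap: 65.1
grip_force: 39.6
```

Request:
send_rows(
  steps=[
    [[0, 0, -0.1], [0, 0, 0]],
    [[0, 0, -0.2], [0, 0, 0]],
    [[0, 0, -0.3], [0, 0, 0]],
    [[0, 0, -0.38], [0, 0, 0]],
    [[0, 0, -0.44], [0, 0, 0]],
    [[0, 0, -0.5], [0, 0, 0]],
    [[0, 0, -0.5], [0, 0, 0]],
  ],
)

```text
time: 23.18
tool_pos: [452.9, -20.7, 36.7]
tcp_rot: [-180.0, -0.0, 87.9]
ft_force: [-0.3, 0.8, -0.8]
finger_gap: 64.6
grip_force: 39.6
```

Still free. I'll continue down in small steps.

Request:
send_rows(
  steps=[
    [[0, 0, -0.04], [0, 0, 0]],
    [[0, 0, -0.08], [0, 0, 0]],
    [[0, 0, -0.12], [0, 0, 0]],
    [[0, 0, -0.16], [0, 0, 0]],
    [[0, 0, -0.16], [0, 0, 0]],
  ],
)

```text
time: 23.8
tool_pos: [453.1, -20.7, 33.3]
tcp_rot: [-180.0, 0.0, 87.9]
ft_force: [-8.7, 0.3, 14.7]
finger_gap: 65.1
grip_force: 41.4
```

Request:
send_rows(
  steps=[
    [[0, 0, -0.03], [0, 0, 0]],
    [[0, 0, -0.06], [0, 0, 0]],
    [[0, 0, -0.09], [0, 0, 0]],
    [[0, 0, -0.09], [0, 0, 0]],
  ],
)

```text
time: 24.3
tool_pos: [453.2, -20.7, 33.1]
tcp_rot: [-179.9, 0.0, 87.9]
ft_force: [-23.6, 3.0, 46.1]
finger_gap: 64.8
grip_force: 45.1
```

It's in contact at TCP z ≈ 33. I'll relax the push and then release.

Request:
send_rows(
  steps=[
    [[0, 0, 0.05], [0, 0, 0]],
    [[0, 0, 0.1], [0, 0, 0]],
    [[0, 0, 0.1], [0, 0, 0]],
  ],
)

```text
time: 24.68
tool_pos: [453.3, -20.7, 33.2]
tcp_rot: [180.0, 0.0, 87.9]
ft_force: [-3.5, 1.2, 11.0]
finger_gap: 64.8
grip_force: 41.1
```

Request:
send_rows(
  steps=[
    [[0, 0, 0], [0, 0, 0]],
    [[0, 0, 0], [0, 0, 0]],
    [[0, 0, 0], [0, 0, 0]],
    [[0, 0, 0], [0, 0, 0]],
    [[0, 0, 1], [0, 0, 0]],
    [[0, 0, 2.5], [0, 0, 0]],
    [[0, 0, 4], [0, 0, 0]],
    [[1, 0.5, 5.5], [0, 0, 0.04]],
    [[2, 1, 6.0], [0, 0, 0.04]],
    [[2, 1, 6.0], [0, 0, 0.04]],
  ],
  fingers=0,
)

```text
time: 25.92
tool_pos: [515.1, 10.0, 214.1]
tcp_rot: [179.8, 0.0, 90.2]
ft_force: [-0.9, 0.3, -1.3]
finger_gap: 85.5
grip_force: 0.0
```

```bash
python3 m.py o board_pile:52; python3 - <<'E'
from h import *
s=snapshot("wrist"); p=proj(s,[453,-23,51]); print(p)
u,v=(p-[146,110]).astype(int).clip(0); print(u,v)
cv2.imwrite("pics/p.png",cv2.resize(s["img"][v:v+220,u:u+292,::-1],(796,600),interpolation=2))
E
```

```text
25.975 [513.4   9.6 212.5] [180.    0.   90.2] 85.61965213850735
   mask 0.96 [192. 171.  64.  91.] rect@z [460.8  26.6] [17.9 58.8] 88.8
[219.54102863 229.92880118]
73 119
```

View pics/p.png

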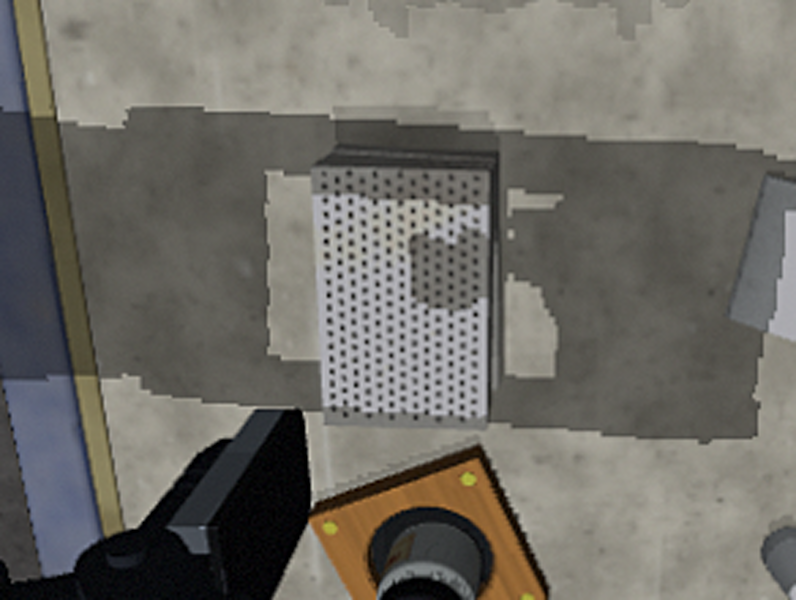

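The board lies on the pile with its edges in line, at crop columns 315–490 and rows 165–425. The flask is last.

Request:
send_rows(
  steps=[
    [[-0.6, 2, -0.2], [0, 0, 0]],
    [[-1.2, 4, -0.5], [0, 0, 0]],
    [[-1.8, 6, -0.8], [0, 0, 0]],
    [[-2.17, 8, -1.2], [0, 0, 0]],
    [[-2.17, 9.58, -1.8], [0, 0, 0]],
    [[-2.17, 9.58, -2.8], [0, 0, 0]],
    [[-2.17, 9.58, -2.8], [0, 0, 0]],
  ],
  squeeze=70,
)

```text
time: 27.0
tool_pos: [444.9, 295.3, 124.9]
tcp_rot: [-179.6, 0.2, 90.2]
ft_force: [0.4, -0.6, 0.6]
finger_gap: 85.8
grip_force: 0.0
```

Request:
send_rows(
  steps=[
    [[0, 0, -1], [0, 0, 0]],
    [[0, 0, -2], [0, 0, 0]],
    [[0, 0, -3], [0, 0, 0]],
    [[0, 0, -3.7], [0, 0, 0]],
    [[0, 0, -3.95], [0, 0, 0]],
    [[0, 0, -3.95], [0, 0, 0]],
  ],
)

```text
time: 27.75
tool_pos: [448.3, 296.2, 10.5]
tcp_rot: [180.0, -0.0, 90.1]
ft_force: [0.1, -0.7, 1.6]
finger_gap: 85.5
grip_force: 0.0
```

Request:
send_rows(
  steps=[
    [[0, 0, 0], [0, 0, 0]],
    [[0, 0, 0], [0, 0, 0]],
    [[0, 0, 0], [0, 0, 0]],
    [[0, 0, 0], [0, 0, 0]],
    [[0, 0, 0], [0, 0, 0]],
    [[0, 0, 0], [0, 0, 0]],
    [[0, 0, 0], [0, 0, 0]],
  ],
  fingers=1,
)

```text
time: 28.62
tool_pos: [449.0, 297.3, 11.7]
tcp_rot: [179.9, -0.1, 90.2]
ft_force: [-1.7, -0.3, 7.3]
finger_gap: 60.7
grip_force: 76.4
```

Request:
send_rows(
  steps=[
    [[0, 0, 1.2], [0, 0, 0]],
    [[0, 0, 3], [0, 0, 0]],
    [[0, 0, 5], [0, 0, 0]],
    [[0.2, -1, 6.3], [0, 0, 0]],
    [[0.6, -2.8, 6.3], [0, 0, 0]],
    [[1, -4.7, 6.3], [0, 0, 0]],
    [[1.4, -6.6, 6.3], [0, 0, 0]],
    [[1.8, -8.5, 6.3], [0, 0, 0]],
    [[2.2, -10.4, 6.3], [0, 0, 0]],
    [[2.6, -12.2, 6.3], [0, 0, 0]],
  ],
)

```text
time: 29.88
tool_pos: [525.8, -71.2, 199.1]
tcp_rot: [180.0, 0.0, 90.2]
ft_force: [0.9, 1.1, -3.6]
finger_gap: 60.4
grip_force: 77.4
```

Request:
send_rows(
  steps=[
    [[0.4, -1.7, 0], [0, 0, 0]],
    [[0.8, -3.4, 0], [0, 0, 0]],
    [[1.13, -5.2, 0], [0, 0, 0]],
    [[1.13, -6.7, 0], [0, 0, 0]],
    [[1.13, -6.7, 0], [0, 0, 0]],
    [[1.13, -6.7, 0], [0, 0, 0]],
    [[1.13, -6.7, 0], [0, 0, 0]],
  ],
)

```text
time: 30.75
tool_pos: [559.9, -269.0, 198.9]
tcp_rot: [-180.0, -0.0, 90.2]
ft_force: [0.8, -0.8, -2.7]
finger_gap: 60.8
grip_force: 77.4
```

```bash
python3 m.py q flask_holder:14; python3 rec.py flask_holder 452 -338
```

```text
30.8 [ 560.  -269.1  199. ] [180.   -0.   90.3] 60.47117730023768
flask_holder pin 0.9 [185. 250.] [ 452.4 -339.6]
   mask 0.58 [130. 203.  99.  94.] rect@z [ 455.2 -337.3] [106.4 107.3] 4.2
flask_holder [184 250] 41 ((567.5722045898438, -618.0738525390625), 424.426513671875) ((567.3406982421875, -455.5013427734375), (848.8529663085938, 325.1451416015625), 0.08160804212093353)
```

View pics/q.png

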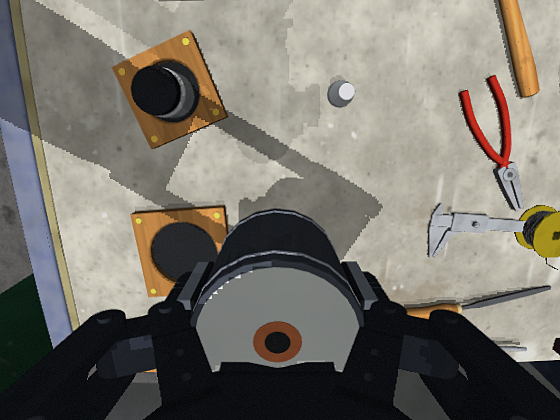

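The flask is held upright, at (277,290). The holder recess is centred at about (184,251), which gives world ≈ (453.5, -338.5).

Request:
send_rows(
  steps=[
    [[-1.7, -1.1, -0.3], [0, 0, 0]],
    [[-3.3, -2.1, -1], [0, 0, 0]],
    [[-3.55, -2.28, -2.2], [0, 0, 0]],
    [[-3.55, -2.28, -3.5], [0, 0, 0]],
    [[-3.55, -2.28, -4.7], [0, 0, 0]],
    [[-3.55, -2.28, -5.3], [0, 0, 0]],
    [[-3.55, -2.28, -5.7], [0, 0, 0]],
    [[-3.55, -2.28, -5.95], [0, 0, 0]],
    [[-3.55, -2.28, -6.05], [0, 0, 0]],
    [[-3.55, -2.28, -6.1], [0, 0, 0]],
  ],
)

```text
time: 32.2
tool_pos: [453.9, -339.2, 16.7]
tcp_rot: [179.9, 0.1, 90.2]
ft_force: [-4.5, 2.5, 7.1]
finger_gap: 60.5
grip_force: 78.9
```

Request:
send_rows(
  steps=[
    [[0, 0, -0.01], [0, 0, 0]],
    [[0, 0, -0.03], [0, 0, 0]],
  ],
)

```text
time: 32.45
tool_pos: [453.8, -339.2, 16.7]
tcp_rot: [179.9, 0.0, 90.2]
ft_force: [-5.2, 4.2, 14.1]
finger_gap: 60.9
grip_force: 79.1
```

On the floor: z is 16.7, against 11.7 at the grasp. I'll release and back away.

Request:
send_rows(
  steps=[
    [[0, 0, 0], [0, 0, 0]],
    [[0, 0, 0], [0, 0, 0]],
    [[0, 0, 0], [0, 0, 0]],
    [[0, 0, 0], [0, 0, 0]],
    [[0, 0, 1], [0, 0, 0]],
    [[0, 0, 2.5], [0, 0, 0]],
    [[0, 0, 4.2], [0, 0, 0]],
    [[1, 1.5, 5.8], [0, 0, 0]],
    [[2, 3, 7], [0, 0, 0]],
    [[2.5, 4, 7], [0, 0, 0]],
  ],
  fingers=0,
)

```text
time: 33.7
tool_pos: [530.7, -218.1, 229.0]
tcp_rot: [179.7, 0.2, 90.2]
ft_force: [-0.3, -0.5, -0.2]
finger_gap: 85.2
grip_force: 0.0
```

```bash
python3 m.py r casting_flask:69 flask_holder:14 flux_jar:59 jar_holder:14 brick_wedge:24 borax_cone:36
```

```text
33.75 [ 532.4 -213.4  228.5] [179.7  -0.   90.3] 85.19365572732508
casting_flask pin 0.69 [216. 279.] [ 452.4 -343.3]
   mask 0.97 [183. 255.  58.  72.] rect@z [ 460.5 -322.8] [89.5 57.1] 76.8
   mask 0.59 [167. 239.  94.  75.] rect@z [ 454.2 -335.5] [105.9 111.7] 4.8
flux_jar pin 0.73 [210. 141.] [ 454.  -166.4]
   mask 0.67 [179. 124.  49.  46.] rect@z [ 458.9 -167.1] [49.2 40.9] 24.8
   mask 0.82 [156.  88.  99. 102.] rect@z [ 453.7 -165.6] [87.5 85.7] 21.7
brick_wedge pin 0.74 [357.   3.] [615.3 -22.8]
   mask 0.91 [326.   0.  66.  38.] rect@z [611.5 -40. ] [37.3 54.2] 79.2
borax_cone pin 0.72 [355. 142.] [ 622.3 -166.1]
   mask 0.74 [341. 131.  33.  24.] rect@z [ 616.3 -164.9] [27.  23.7] 0.6
```

View pics/r.png

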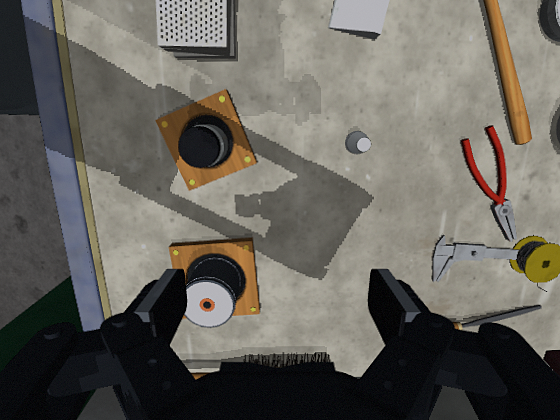

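The flask stands in its recess at (212,290) and the jar in its recess at (208,143). The wedge and cone are where they were, and the arm is clear.

```bash
python3 -c "
from bench import order
print(order.hand_in())"
```

```text
the job is handed in; nothing more can be done
None
```

The job is handed in: by the last pictures, the flask, jar and block stand in their holders, the board lies in line on the pile (peak wrist force seen while lowering it was 46 N), and the wedge and cone look unmoved; the hand-in returned no verdict.

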